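Set the fence of the marking-out jig

ROBOT

A 6-joint arm with a two-finger parallel gripper is mounted at the origin on a cart in front of the work surface, level with it; the furniture and walls round the work are solid. World frame = base frame: x ahead of the robot, y to its left, z up, the work surface at z = 0. Lengths are in m, angles in rad, forces in N, time in s.
With the tool pointing down it reaches from about 0.225 to 0.725 m from the base axis. Payload 3.1 kg.
Tool frame: the origin (TCP) lies midway between the tips of the shut fingers; the grasp point (between the pads) lies 19 mm behind it (r.grasp_offset is the distance from the TCP to the grasp point, in m); z points along the fingers, y is the line along which they close (so a half turn about z gives the same grasp; the last joint's range is limited). The gripper opens to 85 mm and grips with 20 to 120 N. Pads are 22 mm wide; open, the fingers measure 114 mm over their backs; the gripper's body (76 mm by 85 mm) begins 54 mm behind the grasp point. The pads swing forward as they close: fully open they stand 13 mm farther back than shut.
Start: joints at [-1.368, 0.048, 0.099, 1.622, 0, 1.443], TCP at [0.171, -0.497, 0.231] pointing down, gripper open.
Joint ranges: [-2.91, 2.91], [-0.99, 1.94], [-1.21, 1.42], [-2.12, 2.29], [-1.49, 1.47], [-3.14, 3.14]. Speed limits (rad/s): [2.79, 2.79, 3.14, 3.14, 3.14, 3.14].

INTERFACE

Orientations are given as a 3x3 rotation matrix whose columns are the frame's x, y, z axes.
In Python, from plant import r gives the robot as it stands.
- The arm moves only by the tool send_rows, never from a script. Its argument "deltas" is text: rows parted by semicolons, each of 4 numbers parted by spaces: the shift along the tool's x, y, z in cm, then the turn about the tool's z in degrees. A call has 1 to 5 rows; each row is the pose to reach, as a shift and turn from the pose commanded when the call began, along the tool's axes at that moment; what a row does not reach only later rows make up. A row lasts 1/10 s, in which the tool goes at most 50 mm and 8.59 degrees, less where a joint would pass 70% of its speed; a pose out of reach is approached as far as the arm can. A call with a gripper value outside its range is refused whole. "grip" is the closure in counts, from 0 (fully open) to 255 (shut), set as the call begins (left out, the last holds). The fingers move at their own pace and stop on an object; "force" is the grip in N (left out, the last holds). Time passes only in rows, so rows that repeat a pose let the fingers close. It gives the time, the measured TCP pose, the force, the opening and the grip force at its end, in the units of the state.
- r.sense(): the state, without advancing time (a new reading comes with each control period).
- r.camera(name): name is "scene" or "side" or "wrist"; returns a dict with "pixels" (480x640x3 uint8, red, green, blue), "fx", "fy", "cx", "cy" (pixels), "distortion" ([k1, k2, p1, p2, k3] as OpenCV has them; the pictures are not rectified), "position" and "rotation" of the camera in the world. Camera axes: x right, y down, z forward; pixel columns grow to the right and rows downward; lengths in m; the calibration is good to about 2 mm. A picture is of the moment at which its call begins. There is no depth.
- r.hand_in(): hands the job in; it is judged then, once.
The state is a dict: "clock": time; "joint_pos": joint angles; "qvel": joint speeds; "effort": joint torques, N m; "ee_pos": TCP position; "ee_rot": TCP orientation; "wrist_force": force on the tool from outside, world axes, zero at the start; "torque": the same for the moment, N m; "finger_gap": finger opening in m; "finger_force": force on a finger pad.
Only numpy, scipy, OpenCV 4.12 (cv2) and the standard library are available. Lean on these libraries where they do the work, as an engineer would, in place of code of your own. Each camera call takes 0.05 s, during which the arm holds its last target. There are 200 camera calls.

TASK

Set the fence of the marking-out jig: with the clamp still loose, slide the slotted fence along its two bolts until its front face lies along the line scribed across the plate, the whole length square on the line. Then turn the T-knob clockwise until the clamp is firmly tight, so that the fence stays on the line, and let go. Leave the things lying near the jig where they are.

Things in the scene. Friction and masses are not known exactly. Their poses are not given: they have to be found in the camera images.
- jig: Light aluminium plate 150 x 210 x 12 mm on rubber feet, fixed to the bench; origin on the bench under its middle, its top 22 mm higher. x axis away from the robot, y to the left. Two 8 mm bolts stand in it 110 mm apart: 8 mm beyond its middle, 55 mm to the left (with the T-knob) and 55 mm to the right (plain fixed head).
- line (a point): The mark: one fine dark line, 1.8 mm wide, scribed right across the plate. This point is the middle of the line's length, on the plate's top; x axis square to the line, away from the robot, towards the bolts; y along the line to the left; z up.
- fence: Loose dark steel angle, about 0.4 kg, on the plate: a wall 170 x 10 x 44 mm high facing the robot, behind it (+x) a foot 6 mm thick, 80 mm deep, with two slots 12 x 60 mm square to the wall, round the bolts. The bolts hold it down with play: it slides 50 mm and can lie a few degrees askew. Origin: underside, mid-length, 34 mm behind the front face; x square to the wall, y along it to the left.
- fence_grip (a point): A place to hold the fence wall from above, across its 10 mm: middle of its thickness, half-way up (22 mm over the plate, 22 mm below the wall's top, 16 mm above the foot's top), 35 mm to the right of mid-length. Axes as the fence. The front face starts 14 to 44 mm behind the line.
- fence_end_left (a point): Left end of the lower edge of the fence's front face, on the plate. This edge is to lie on the line.
- fence_end_right (a point): Right end of the same lower edge, 170 mm from the left end.
- knob_grip (a point): Black T-knob over the left bolt: grip bar 60 mm long, 14 mm thick, 26 mm high; this is the bar's centre, on the turning axis, 69 mm above the plate. x along the bar, z up. Clockwise from above tightens: 2 to 3 rad in all, more than one grasp gives. Even friction of 0.15 N m, growing to about 0.3 as the washer presses, then a hard stop: fully tight. It stays where it is left.
- washer: Steel pressure washer 28 mm across on the left bolt under the T-knob; the knob screws it down 2 mm a radian on to the fence's foot. Origin: middle of its underside. It starts 3 to 5 mm above the foot.
- steel_block: Drilled steel block 38 x 48 x 20 mm lying left of the jig; leave it. Origin under its middle.
- wood_block: Pair of wooden wedges 51 x 48 x 42 mm left of the jig; leave it. Origin under its middle.
- tape_dispenser: Red tape dispenser 34 x 98 x 62 mm beyond the jig; leave it. Origin under its middle.

How it is judged:
On the way, in this order (a step that is already met when the one before it is completed fails the run):
1. the fence's front face lies along the line while the clamp is still loose (x of fence_end_left in the frame of line between -0.003 and 0.003 m and x of fence_end_right in the frame of line between -0.003 and 0.003 m and contact force between washer and fence below 2 N), for 0.2 s.
2. the clamp is tight on the fence (contact force between washer and fence above 15 N), for 0.2 s.
At the end, for the whole second after the job is handed in: both ends of the fence's front lower edge are within 3 mm of the line, the washer presses on the fence with more than 15 N, and the fence is at rest (x of fence_end_left in the frame of line between -0.003 and 0.003 m and x of fence_end_right in the frame of line between -0.003 and 0.003 m and contact force between washer and fence above 15 N and linear speed of fence below 0.01 m/s); the robot touches nothing.
It fails at once if a thing lying near the jig is shifted by more than 30 mm (distance of any of steel_block, wood_block, tape_dispenser from where it was at the start of the episode above 0.03 m).
It also fails if it takes over 72 s, if anything falls off the work surface, if the arm or the gripper's body presses on something with over 40 N, if the wrist force passes 120 N, or if a joint passes its speed limit or range.

## Working session

There is one attempt and no reset: what is moved stays moved. The work goes in short steps, Python scripts to look and compute and a tool call to move; the robot and the scene stay as the last step left them, time stands still between calls to the robot, and variables do not carry over. Pictures are saved under pics/ and viewed, at most 10 in all, crops included, and the job is handed in when it is done.

Besides the shell and the picture viewer there is one more tool, called as name(argument=value, ...) on one line, values as JSON. send_rows: Moves the arm, as the interface text tells. Its arguments: {"type":"object","properties":{"deltas":{"type":"string"},"grip":{"type":"number"},"force":{"type":"number"}},"required":["deltas"]}

```bash
mkdir -p pics; ls; cat > h.py <<'E'
import numpy as np, cv2
from plant import r
def K(c): return np.array([[c["fx"],0,c["cx"]],[0,c["fy"],c["cy"]],[0,0,1.]])
def snap(n,f):
    c=r.camera(n); cv2.imwrite(f,c["pixels"][:,:,::-1]); 
    import pickle; pickle.dump(c,open(f[:-4]+".pkl","wb")); return c
def load(f):
    import pickle; return pickle.load(open(f,"rb"))
def ray(c,uv,z):
    p=cv2.undistortPoints(np.array([[uv]],float),K(c),np.array(c["distortion"],float))[0,0]
    d=np.array(c["rotation"])@np.array([p[0],p[1],1]); o=np.array(c["position"])
    return o+d*(z-o[2])/d[2]
def proj(c,P):
    R=np.array(c["rotation"]); rv,_=cv2.Rodrigues(R.T); t=-R.T@np.array(c["position"])
    return cv2.projectPoints(np.array(P,float).reshape(-1,1,3),rv,t,K(c),np.array(c["distortion"],float))[0][:,0]
E
python3 - <<'E'
from h import *
for n in ["scene","side"]:
    c=snap(n,f"pics/{n}0.png"); print(n,c["position"],np.round(c["rotation"],2).tolist(),c["fx"])
s=r.sense(); print(s["clock"],s["ee_pos"],np.round(s["ee_rot"],3).tolist(),s["finger_gap"],r.grasp_offset)
E
```

```text
pics
scene [ 0.20725791 -0.56223788  0.75643147] [[0.78, -0.44, 0.44], [-0.63, -0.53, 0.57], [-0.01, -0.72, -0.69]] 584.5144766937159
side [ 0.30901058 -0.63319419  0.68945327] [[0.88, -0.31, 0.37], [-0.48, -0.57, 0.67], [0.0, -0.76, -0.65]] 507.9873247910469
0.1 [ 0.17037628 -0.49599924  0.23021703] [[0.946, 0.325, -0.0], [0.325, -0.946, 0.002], [0.0, -0.002, -1.0]] 0.08506454278467747 0.0187
```

View pics/scene0.png

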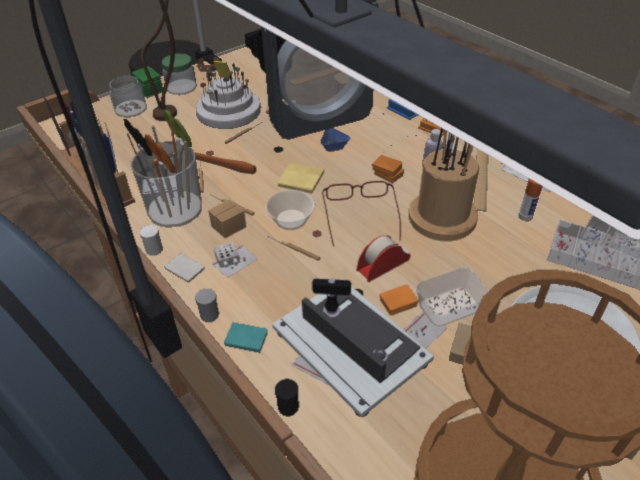

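View pics/side0.png

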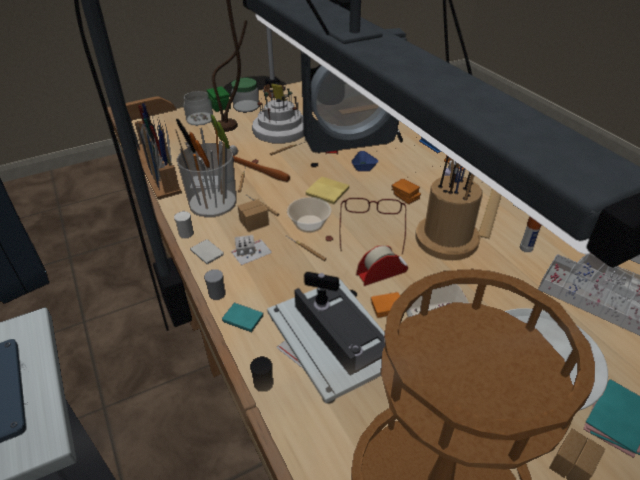

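The scene view shows the jig plate with corners near (275,325), (362,405) and (430,353), and the T-knob at (331,287). The side view shows the same jig at (330,330), with the tape dispenser just beyond it.

```bash
python3 - <<'E'
from h import *
c=load("pics/scene0.pkl")
for uv in [(275,325),(362,405),(430,353)]: print(uv,ray(c,uv,.022).round(4))
print("knob",ray(c,(331,287),.091).round(4))
im=cv2.imread("pics/scene0.png")[260:420,250:460]
im=cv2.resize(im,(787,600),interpolation=cv2.INTER_CUBIC); cv2.imwrite("pics/crop0.png",im)
E
```

```text
(275, 325) [ 0.5031 -0.0623  0.022 ]
(362, 405) [ 0.5153 -0.2557  0.022 ]
(430, 353) [ 0.6536 -0.2548  0.022 ]
knob [ 0.5837 -0.1039  0.091 ]
```

View pics/crop0.png

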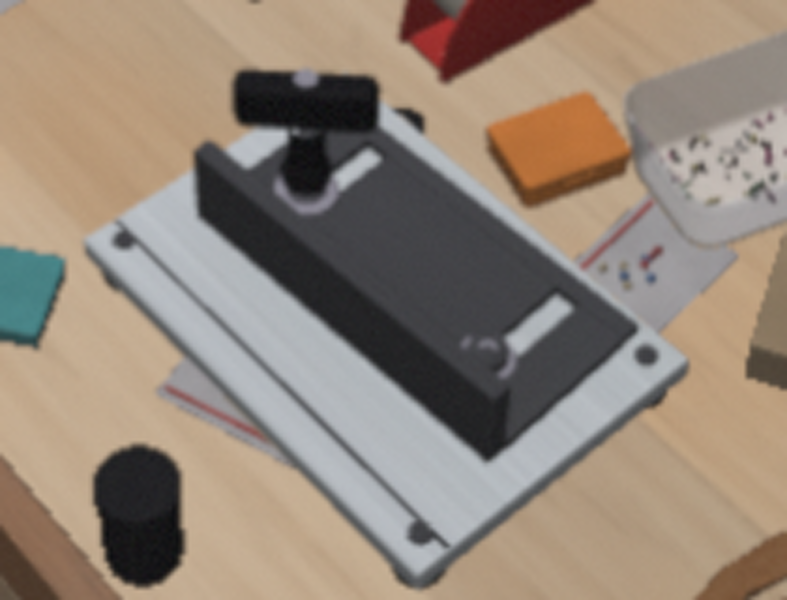

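The crop shows the scribed line running (117,222)-(448,547), the fence's lower front edge (198,215)-(488,460) and the knob bar (235,95)-(378,105). I'll turn these into poses.

```bash
python3 - <<'E'
from h import *
c=load("pics/scene0.pkl")
f=lambda u,v,z: ray(c,(250+(u+.5)/3.748-.5,260+(v+.5)/3.75-.5),z)
P={k:f(*v) for k,v in dict(plL=(87,243,.022),plN=(415,577,.022),plR=(687,365,.022),lineL=(117,222,.022),lineR=(446,547,.022),fL=(198,215,.022),fR=(488,460,.022),fLt=(205,143,.066),fRt=(500,390,.066),barA=(237,97,.091),barB=(378,105,.091),boltR=(488,350,.036),cap=(306,78,.104),wood=(750,350,.0),wash=(305,200,.031)).items()}
for k,v in P.items(): print(k,v.round(4))
an=lambda a,b: np.degrees(np.arctan2(*(P[a]-P[b])[:2][::-1]))
for a,b in [("plL","plN"),("plR","plN"),("lineL","lineR"),("fL","fR"),("fLt","fRt"),("barB","barA")]: print(a,b,an(a,b).round(1),np.linalg.norm(P[a]-P[b]).round(4))
print("stand",ray(c,(500,440),0))
E
```

```text
plL [ 0.5011 -0.0592  0.022 ]
plN [ 0.5047 -0.2643  0.022 ]
plR [ 0.6517 -0.2626  0.022 ]
lineL [ 0.5176 -0.0581  0.022 ]
lineR [ 0.522  -0.2622  0.022 ]
fL [ 0.5467 -0.0769  0.022 ]
fR [ 0.5599 -0.2444  0.022 ]
fLt [ 0.5517 -0.0777  0.066 ]
fRt [ 0.5629 -0.244   0.066 ]
barA [ 0.5643 -0.084   0.091 ]
barB [ 0.6057 -0.1237  0.091 ]
boltR [ 0.5876 -0.2133  0.036 ]
cap [ 0.5851 -0.1029  0.104 ]
wood [ 0.6907 -0.2652  0.    ]
wash [ 0.5826 -0.1052  0.031 ]
plL plN 91.0 0.2051
plR plN 0.6 0.1471
lineL lineR 91.2 0.2042
fL fR 94.5 0.168
fLt fRt 93.9 0.1666
barB barA -43.8 0.0574
stand [ 0.63573305 -0.40923062  0.        ]
```

send_rows(deltas="3.5 -3.3 0 -8; 7 -6.7 0 -16; 10.5 -10 0 -24; 14 -13.3 0 -32; 17.5 -16.6 0 -40", grip=0, force=60)

```text
clock: 0.6
ee_pos: [0.2824, -0.2808, 0.2307]
ee_rot: [[0.512, 0.859, -0.0], [0.859, -0.512, 0.001], [0.001, -0.0, -1.0]]
wrist_force: [1.9, 0.3, -0.3]
finger_gap: 0.0853
finger_force: 0.0
```

```bash
cat >> h.py <<'E'
def go(x,y,z,az):
    s=r.sense(); R=np.array(s["ee_rot"]); p=np.array(s["ee_pos"])
    a=np.degrees(np.arctan2(R[1,0],R[0,0]))
    d=R.T@(np.array([x,y,z])-p)*100
    print("clk",s["clock"],"at",p.round(4),"az",round(a,2),"tilt",R[:,2].round(3),"-> delta cm",d.round(2),"turn",round(-(az-a),2),"j6",round(s["joint_pos"][5],2),"F",np.round(s["wrist_force"],1),"gap",round(s["finger_gap"],4))
E
python3 -c "
from h import *
go(.36,-.19,.231,94.2)"
```

```text
clk 0.6 at [ 0.2824 -0.2808  0.2307] az 59.23 tilt [-0.     0.001 -1.   ] -> delta cm [11.77  2.02 -0.02] turn -34.97 j6 1.16 F [ 1.9  0.3 -0.3] gap 0.0853
```

send_rows(deltas="2.4 0.4 0 -7; 4.7 0.8 0 -14; 7.1 1.2 0 -21; 9.4 1.6 0 -28; 11.8 2 0 -35")

```text
clock: 1.1
ee_pos: [0.3604, -0.1909, 0.2308]
ee_rot: [[-0.074, 0.997, -0.001], [0.997, 0.074, 0.0], [0.0, -0.001, -1.0]]
wrist_force: [-0.7, 0.8, 0.4]
finger_gap: 0.0857
finger_force: 0.0
```

send_rows(deltas="0 3.5 1 0; 0 7 2 0; 0 10.5 3.5 0; 0 14 5 0; 0 14 5 0")

```text
clock: 1.6
ee_pos: [0.501, -0.1809, 0.1762]
ee_rot: [[-0.071, 0.997, -0.005], [0.997, 0.071, 0.004], [0.004, -0.005, -1.0]]
wrist_force: [-1.4, 0.0, -0.3]
finger_gap: 0.0854
finger_force: 0.0
```

```bash
python3 -c "
from h import *
go(.5605,-.1885,.16,94.2)
snap('wrist','pics/w1.png'); snap('scene','pics/s1.png')"
```

```text
clk 1.6 at [ 0.501  -0.1809  0.1762] az 94.1 tilt [-0.005  0.004 -1.   ] -> delta cm [-1.19  5.89  1.59] turn -0.1 j6 1.03 F [-1.4  0.  -0.3] gap 0.0854
```

View pics/w1.png

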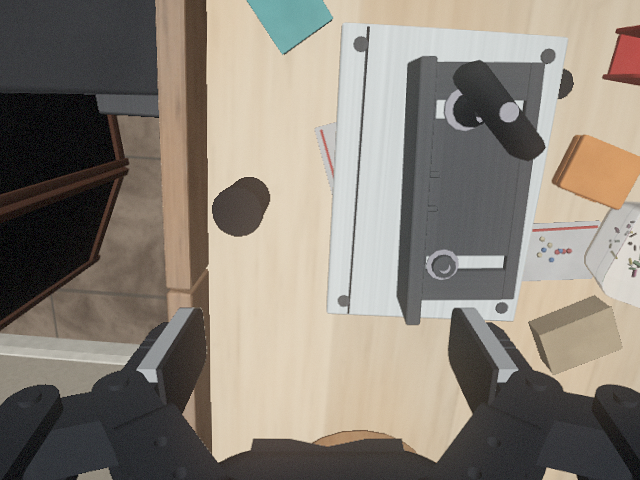

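The wrist view shows the line from (368,28) to (350,313), the fence's wall at columns 400-437, the right bolt head at (442,264), and the knob bar from (460,68) to (540,155).

```bash
python3 - <<'E'
from h import *
c=load("pics/w1.pkl")
g=cv2.cvtColor(c["pixels"],cv2.COLOR_RGB2GRAY)
for v in (80,150,220,290): print(v,g[v,340:450:2].tolist())
print(c["position"])
for k,(u,v,z) in dict(lineL=(368,28,.022),lineR=(350,313,.022),fL=(409,58,.022),fR=(398,320,.022),barA=(472,76,.104),barB=(531,150,.104),cap=(509,111,.104),boltR=(441,264,.035),plNL=(343,24,.022),plNR=(328,313,.022)).items(): print(k,ray(c,(u,v),z).round(4))
E
```

```text
80 [199, 210, 214, 218, 216, 217, 219, 214, 216, 217, 214, 216, 83, 209, 213, 215, 213, 214, 213, 215, 216, 219, 216, 205, 207, 215, 216, 211, 213, 211, 212, 210, 213, 182, 68, 74, 74, 68, 73, 71, 94, 104, 104, 103, 101, 104, 105, 103, 103, 103, 102, 99, 100, 99, 99]
150 [214, 218, 215, 219, 216, 211, 217, 215, 213, 171, 70, 217, 213, 214, 213, 212, 215, 218, 217, 214, 210, 208, 214, 214, 212, 214, 212, 210, 211, 213, 215, 219, 81, 73, 71, 68, 69, 65, 89, 103, 103, 99, 98, 100, 100, 99, 99, 104, 97, 98, 94, 98, 96, 95, 98]
220 [216, 219, 216, 214, 217, 213, 219, 89, 196, 214, 215, 216, 212, 215, 216, 214, 214, 211, 210, 215, 215, 213, 216, 212, 212, 214, 210, 211, 214, 219, 132, 71, 77, 71, 72, 70, 92, 101, 97, 100, 96, 101, 104, 92, 97, 101, 96, 97, 98, 93, 96, 95, 96, 99, 93]
290 [215, 213, 215, 216, 175, 91, 219, 213, 215, 214, 217, 218, 216, 215, 217, 213, 213, 213, 215, 215, 213, 214, 214, 212, 210, 216, 217, 215, 175, 73, 77, 74, 74, 69, 91, 106, 101, 104, 106, 105, 105, 95, 105, 106, 102, 104, 100, 99, 103, 102, 100, 100, 101, 100, 100]
[ 0.49555311 -0.10584251  0.31773694]
lineL [ 0.5169 -0.0595  0.022 ]
lineR [ 0.5231 -0.2632  0.022 ]
fL [ 0.5454 -0.0755  0.022 ]
fR [ 0.5612 -0.2666  0.022 ]
barA [ 0.5628 -0.0896  0.104 ]
barB [ 0.5985 -0.1221  0.104 ]
cap [ 0.5837 -0.1042  0.104 ]
boltR [ 0.5837 -0.2124  0.035 ]
plNL [ 0.5007 -0.0582  0.022 ]
plNR [ 0.5059 -0.2645  0.022 ]
```

```bash
cat >> h.py <<'E'
def fence(c,rows,uline,uedge):
    """uline,uedge: (row->col) seeds as (row0,col0,row1,col1)"""
    g=cv2.GaussianBlur(cv2.cvtColor(c["pixels"],cv2.COLOR_RGB2GRAY),(1,5),0).astype(float); L=[];E=[]
    for v in rows:
        s=lambda q:q[1]+(v-q[0])*(q[3]-q[1])/(q[2]-q[0])
        a=int(round(s(uline)))+np.arange(-6,7); w=np.clip(170-g[v,a],0,None)
        if w.sum()>0: L.append(ray(c,((w*a).sum()/w.sum(),v),.022)[:2])
        b=int(round(s(uedge)))+np.arange(-8,9); x=g[v,b]; k=np.argmax((x[:-1]>=145)&(x[1:]<145))
        if x[0]>145>x[k+1]: E.append(ray(c,(b[k]+(x[k]-145)/(x[k]-x[k+1]),v),.022)[:2])
    fl=np.polyfit(*np.array(L).T[::-1],1); fe=np.polyfit(*np.array(E).T[::-1],1)
    print("n",len(L),len(E),"line az",90-np.degrees(np.arctan(fl[0])),"edge az",90-np.degrees(np.arctan(fe[0])),"rms",np.std(np.polyval(fl,np.array(L)[:,1])-np.array(L)[:,0]),np.std(np.polyval(fe,np.array(E)[:,1])-np.array(E)[:,0]))
    for y in (-.077,-.162,-.247): print("y",y,"line x",np.polyval(fl,y).round(4),"edge x",np.polyval(fe,y).round(4),"gap mm",((np.polyval(fe,y)-np.polyval(fl,y))*1000).round(2))
    return fl,fe
E
python3 -c "
from h import *
fence(load('pics/w1.pkl'),range(65,300,5),(80,364,290,350),(80,407,290,397))"
```

```text
n 47 47 line az 91.20766963173412 edge az 94.3649049355291 rms 0.00013420411494559654 4.9488892563917136e-05
y -0.077 line x 0.5173 edge x 0.5443 gap mm 26.97
y -0.162 line x 0.5191 edge x 0.5508 gap mm 31.67
y -0.247 line x 0.5209 edge x 0.5573 gap mm 36.36
```

send_rows(deltas="-0.3 2 1.5 -0.1; -0.6 4 3 -0.3; -0.8 5.7 5 -0.3; -0.8 5.7 7 -0.3; -0.8 5.7 7 -0.3", grip=130)

```text
clock: 2.2
ee_pos: [0.5545, -0.1858, 0.1089]
ee_rot: [[-0.073, 0.997, -0.005], [0.997, 0.073, 0.002], [0.003, -0.005, -1.0]]
wrist_force: [-0.6, -0.0, -0.8]
finger_gap: 0.042
finger_force: 0.0
```

send_rows(deltas="0 0 0 0; 0 0 0 0; 0 0 0 0")

```text
clock: 2.5
ee_pos: [0.5578, -0.1869, 0.1135]
ee_rot: [[-0.074, 0.997, 0.003], [0.997, 0.074, -0.001], [-0.002, 0.003, -1.0]]
wrist_force: [1.0, -0.6, 0.0]
finger_gap: 0.0418
finger_force: 0.0
```

```bash
python3 -c "
from h import *
go(.5585,-.185,.035,94.4)
snap('wrist','pics/w2.png')"
```

```text
clk 2.5 at [ 0.5578 -0.1869  0.1135] az 94.23 tilt [ 0.003 -0.001 -1.   ] -> delta cm [0.2  0.06 7.85] turn -0.17 j6 1.06 F [ 1.  -0.6  0. ] gap 0.0418
```

View pics/w2.png

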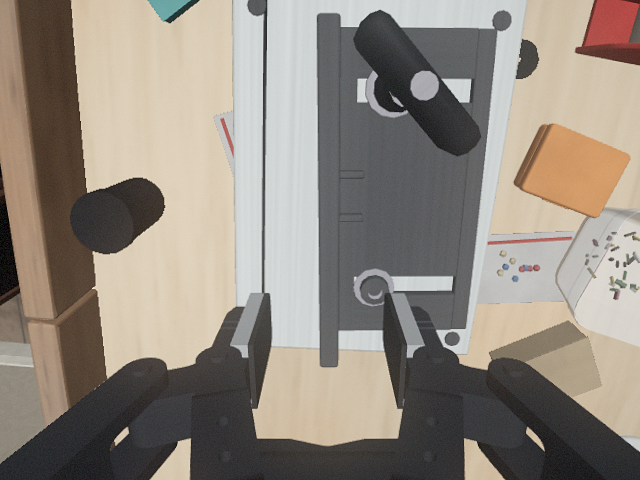

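The wrist view shows the wall (columns 320-338) centred between the fingers (mid about 326), with the bolt head at (375,288) clear on one side. Descending and closing.

send_rows(deltas="0.1 0 2 -0.2; 0.2 0 4 -0.2; 0.2 0 6 -0.2; 0.2 0 7.3 -0.2; 0.2 0 7.3 -0.2")

```text
clock: 3.05
ee_pos: [0.5554, -0.1836, 0.0363]
ee_rot: [[-0.078, 0.997, -0.004], [0.997, 0.078, 0.002], [0.002, -0.004, -1.0]]
wrist_force: [-0.6, -0.0, -0.2]
finger_gap: 0.0416
finger_force: 0.0
```

send_rows(deltas="0 0 0 0; 0 0 0 0")

```text
clock: 3.25
ee_pos: [0.5581, -0.1848, 0.0399]
ee_rot: [[-0.078, 0.997, 0.002], [0.997, 0.078, -0.001], [-0.001, 0.002, -1.0]]
wrist_force: [-0.2, -0.0, -0.1]
finger_gap: 0.0421
finger_force: 0.0
```

```bash
python3 -c "
from h import *
go(.5585,-.185,.035,94.4)"
```

```text
clk 3.25 at [ 0.5581 -0.1848  0.0399] az 94.45 tilt [ 0.002 -0.001 -1.   ] -> delta cm [-0.02  0.04  0.49] turn 0.05 j6 1.06 F [-0.2 -0.  -0.1] gap 0.0421
```

send_rows(deltas="0 0 0.5 0; 0 0 0.5 0; 0 0 0.5 0; 0 0 0.5 0; 0 0 0.5 0", grip=255, force=40)

```text
clock: 3.75
ee_pos: [0.5574, -0.1845, 0.0336]
ee_rot: [[-0.078, 0.997, 0.001], [0.997, 0.078, -0.0], [-0.0, 0.001, -1.0]]
wrist_force: [0.7, 0.0, 1.0]
finger_gap: 0.0094
finger_force: 40.9
```

send_rows(deltas="0 0 0 0; 0 0 0 0")

```text
clock: 3.95
ee_pos: [0.5574, -0.1845, 0.0336]
ee_rot: [[-0.078, 0.997, 0.001], [0.997, 0.078, -0.0], [-0.0, 0.001, -1.0]]
wrist_force: [0.5, 0.2, 0.6]
finger_gap: 0.0094
finger_force: 41.0
```

```bash
python3 -c "
from h import *
go(.5585,-.185,.035,94.4)
c=snap('wrist','pics/w3.png')
g=cv2.cvtColor(c['pixels'],cv2.COLOR_RGB2GRAY)
for v in (60,130,200,250): print(v,g[v,200:380:3].tolist())"
```

```text
clk 3.95 at [ 0.5574 -0.1845  0.0336] az 94.45 tilt [ 0.001 -0.    -1.   ] -> delta cm [-0.06  0.11 -0.14] turn 0.05 j6 1.06 F [0.5 0.2 0.6] gap 0.0094
60 [217, 212, 214, 217, 214, 211, 215, 218, 213, 212, 214, 57, 38, 211, 211, 213, 213, 213, 213, 214, 214, 214, 217, 217, 215, 212, 206, 209, 215, 214, 211, 211, 211, 211, 212, 210, 64, 88, 99, 97, 96, 96, 99, 95, 94, 97, 93, 101, 92, 64, 99, 98, 94, 95, 95, 93, 98, 94, 96, 92]
130 [218, 217, 216, 216, 217, 211, 213, 217, 214, 212, 215, 65, 87, 211, 213, 213, 211, 213, 210, 213, 214, 216, 217, 217, 213, 207, 207, 211, 217, 214, 210, 213, 212, 212, 210, 212, 176, 92, 101, 101, 99, 103, 96, 100, 98, 104, 101, 99, 91, 92, 99, 100, 101, 99, 91, 96, 97, 96, 99, 97]
200 [215, 221, 214, 217, 219, 214, 215, 217, 217, 212, 214, 97, 72, 215, 213, 215, 214, 214, 210, 214, 217, 217, 217, 216, 212, 210, 210, 217, 215, 211, 215, 211, 213, 212, 211, 211, 200, 96, 104, 102, 101, 101, 98, 101, 99, 99, 101, 101, 88, 95, 100, 100, 92, 94, 94, 93, 96, 96, 88, 91]
250 [217, 219, 218, 214, 218, 218, 213, 216, 218, 212, 216, 164, 85, 217, 212, 213, 215, 214, 212, 214, 218, 216, 215, 214, 211, 210, 212, 215, 214, 213, 215, 214, 210, 213, 211, 213, 217, 88, 104, 107, 105, 100, 102, 99, 99, 101, 100, 96, 74, 95, 98, 95, 95, 90, 101, 96, 96, 93, 95, 92]
```

View pics/w3.png

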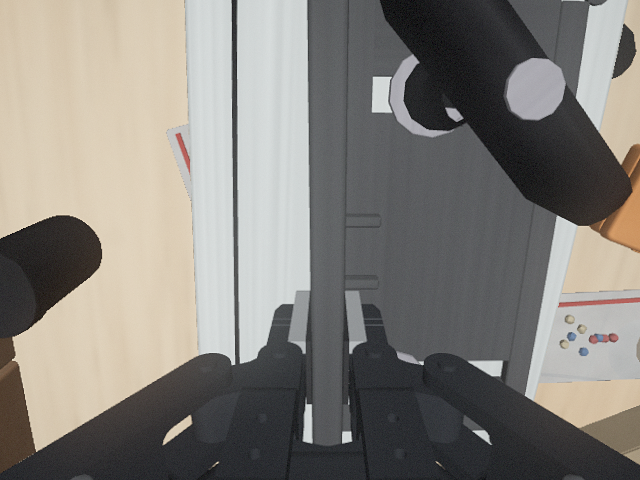

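The fence is gripped (gap 9.4 mm) and the line is at column about 235. Now I'll slide it −32.8 mm with a +3.25° turn.

send_rows(deltas="0.06 -0.7 0 0.7; 0.12 -1.4 0 1.4; 0.18 -2.1 0 2.1; 0.22 -2.7 0 2.7; 0.26 -3.2 0 3.2")

```text
clock: 4.5
ee_pos: [0.5245, -0.1843, 0.0336]
ee_rot: [[-0.021, 1.0, 0.001], [1.0, 0.021, -0.0], [-0.0, 0.001, -1.0]]
wrist_force: [4.6, 0.9, 2.8]
finger_gap: 0.0095
finger_force: 41.5
```

send_rows(deltas="0 0 0 0; 0 0 0 0; 0 0 0 0")

```text
clock: 4.8
ee_pos: [0.5236, -0.1843, 0.0336]
ee_rot: [[-0.021, 1.0, -0.003], [1.0, 0.021, -0.0], [-0.0, -0.003, -1.0]]
wrist_force: [-3.5, 0.1, 6.6]
finger_gap: 0.0094
finger_force: 41.8
```

```bash
python3 -c "
from h import *
go(.5246,-.1845,.0336,91.2)
print(r.sense()['torque'])
snap('wrist','pics/w4.png')"
```

```text
clk 4.8 at [ 0.5236 -0.1843  0.0336] az 91.22 tilt [-0.003 -0.    -1.   ] -> delta cm [-0.03  0.1  -0.  ] turn 0.02 j6 1.09 F [-3.5  0.1  6.6] gap 0.0094
[ 0.05606714  0.47825215 -0.10696279]
```

View pics/w4.png

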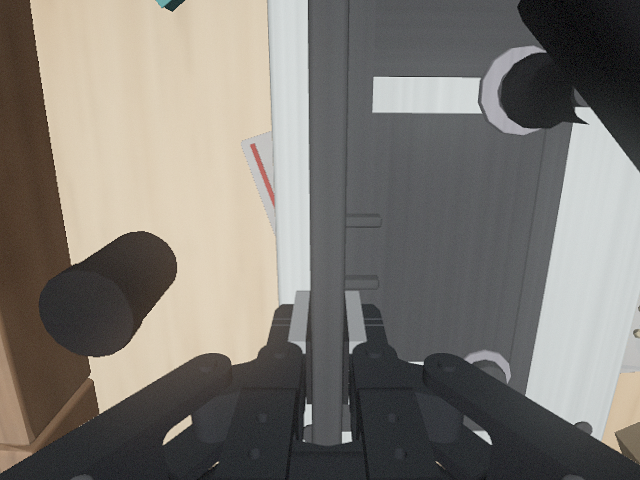

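The wall now sits on the line, which is hidden at about column 310. The TCP is 1 mm past the target, so I'll nudge it back, release, rise and check.

send_rows(deltas="0 0.1 0 0; 0 0.1 0 0; 0 0.1 0 0; 0 0.1 0 0")

```text
clock: 5.25
ee_pos: [0.524, -0.1843, 0.0336]
ee_rot: [[-0.022, 1.0, -0.004], [1.0, 0.022, -0.0], [-0.0, -0.004, -1.0]]
wrist_force: [-5.2, -0.4, 7.0]
finger_gap: 0.0093
finger_force: 42.0
```

send_rows(deltas="0 0 0 0; 0 0 0 0; 0 0 0 0; 0 0 0 0", grip=130)

```text
clock: 5.65
ee_pos: [0.5256, -0.1839, 0.0327]
ee_rot: [[-0.022, 1.0, -0.001], [1.0, 0.022, 0.0], [0.0, -0.001, -1.0]]
wrist_force: [-0.7, -0.0, 0.9]
finger_gap: 0.0417
finger_force: 0.0
```

send_rows(deltas="0 0 -2 0; 0 0 -4 0; 0 0 -7 0; 0 -1 -10 0; 0 -2 -12 0")

```text
clock: 6.15
ee_pos: [0.5066, -0.1849, 0.1556]
ee_rot: [[-0.022, 1.0, 0.002], [1.0, 0.022, -0.001], [-0.001, 0.002, -1.0]]
wrist_force: [-0.3, -0.5, 0.0]
finger_gap: 0.0419
finger_force: 0.0
```

send_rows(deltas="0 0 0 0; 0 0 0 0; 0 0 0 0", grip=0)

```text
clock: 6.45
ee_pos: [0.5054, -0.1842, 0.1516]
ee_rot: [[-0.022, 1.0, -0.002], [1.0, 0.022, 0.001], [0.001, -0.002, -1.0]]
wrist_force: [0.5, 0.7, 0.4]
finger_gap: 0.0829
finger_force: 0.0
```

```bash
python3 -c "
from h import *
go(.5246,-.1845,.0336,91.2)
snap('wrist','pics/w5.png'); snap('scene','pics/s5.png')"
```

```text
clk 6.45 at [ 0.5054 -0.1842  0.1516] az 91.26 tilt [-0.002  0.001 -1.   ] -> delta cm [-0.09  1.94 11.79] turn 0.06 j6 1.07 F [0.5 0.7 0.4] gap 0.0829
```

View pics/w5.png

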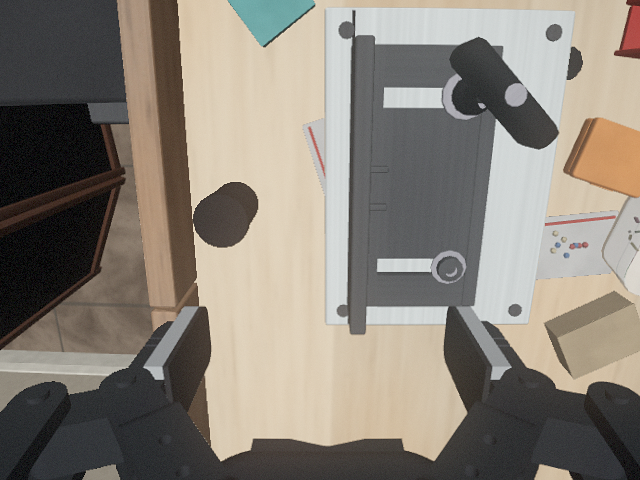

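The line's stub at (354,11)-(354,36) runs straight into the fence front edge (column about 352). I'll measure it precisely against the plate edge.

```bash
python3 - <<'E'
from h import *
def cross(g,v,a,b,th,down):
    x=g[v,a:b]; i=np.argmax((x[:-1]>=th)&(x[1:]<th)) if down else np.argmax((x[:-1]<th)&(x[1:]>=th))
    return a+i+(th-x[i])/(x[i+1]-x[i])
c=load("pics/w5.pkl"); g=cv2.GaussianBlur(cv2.cvtColor(c["pixels"],cv2.COLOR_RGB2GRAY),(1,5),0).astype(float)
S=[]
for v in range(14,36,2):
    a=np.arange(346,363); w=np.clip(170-g[v,a],0,None); S.append(ray(c,((w*a).sum()/w.sum(),v),.022)[:2])
S=np.array(S); print("stub",S.mean(0).round(5),S[:,0].round(4))
E=np.array([ray(c,(cross(g,v,336,364,145,True),v),.022)[:2] for v in range(60,300,6)])
fe=np.polyfit(E[:,1],E[:,0],1); print("edge az",90-np.degrees(np.arctan(fe[0])),"rms",np.std(np.polyval(fe,E[:,1])-E[:,0]))
print("line-from-w1", [(y,round((.5191-(y+.162)*np.tan(np.radians(1.208))),4),round(np.polyval(fe,y),4)) for y in (-.07,-.077,-.162,-.247)])
for y in [S[:,1].mean()]: print("edge extrap at stub",np.polyval(fe,y))
def plate(c,lo,hi,rows):
    g=cv2.cvtColor(c["pixels"],cv2.COLOR_RGB2HSV)[:,:,1].astype(float); P=[]
    for v in rows:
        x=g[v,lo:hi]; i=np.argmax((x[:-1]>=40)&(x[1:]<40)); 
        if x[i]>=40>x[i+1]: P.append(ray(c,(lo+i+.5,v),.022)[:2])
    P=np.array(P); f=np.polyfit(P[:,1],P[:,0],1); f=np.polyfit(*P[abs(np.polyval(f,P[:,1])-P[:,0])<.0008].T[::-1],1)
    print("plate n",len(P),"az",90-np.degrees(np.arctan(f[0])),[np.polyval(f,y).round(4) for y in(-.077,-.162,-.247)])
plate(c,312,340,range(40,300,4)); plate(load("pics/w1.pkl"),322,352,range(40,300,4))
for k,(u,v,z) in dict(barA=(467,50,.104),barB=(540,137,.104),cap=(515,95,.104),fR=(352,332,.066),fL=(365,37,.066),lineL=(354,11,.022)).items(): print(k,ray(c,(u,v),z).round(4))
E
```

```text
stub [ 0.51594 -0.06605] [0.5169 0.5169 0.5169 0.517  0.5155 0.5153 0.5153 0.5153 0.5153 0.5154
 0.5155]
edge az 91.20748453218145 rms 5.894617076932751e-05
line-from-w1 [(-0.07, np.float64(0.5172), np.float64(0.5158)), (-0.077, np.float64(0.5173), np.float64(0.516)), (-0.162, np.float64(0.5191), np.float64(0.5178)), (-0.247, np.float64(0.5209), np.float64(0.5195))]
edge extrap at stub 0.515728978567606
plate n 63 az 91.26177128250126 [np.float64(0.4957), np.float64(0.4976), np.float64(0.4995)]
plate n 64 az 92.66063382063805 [np.float64(0.4926), np.float64(0.4966), np.float64(0.5005)]
barA [ 0.5607 -0.0876  0.104 ]
barB [ 0.5973 -0.1223  0.104 ]
cap [ 0.5835 -0.1049  0.104 ]
fR [ 0.5208 -0.2441  0.066 ]
fL [ 0.5209 -0.0788  0.066 ]
lineL [ 0.5172 -0.059   0.022 ]
```

The fence edge is parallel to the line (91.21° for both) and about 1.3 mm in front of its middle, within tolerance. Next is the knob at about (0.584, −0.104), bar at 136.5°. I'll wind the wrist back so that one grasp can give the whole turn.

send_rows(deltas="1.6 1.6 -0.3 -8.5; 3.2 3.2 -0.6 -17; 4.8 4.8 -0.6 -25.5; 6.4 6.4 -0.6 -34; 7.8 8 -0.6 -42.5")

```text
clock: 7.05
ee_pos: [0.5843, -0.1038, 0.1578]
ee_rot: [[-0.696, 0.718, -0.002], [0.718, 0.696, 0.001], [0.002, -0.001, -1.0]]
wrist_force: [-1.3, -0.1, 0.5]
finger_gap: 0.0855
finger_force: 0.0
```

send_rows(deltas="0 0 0 -8.5; 0 0 0 -17; 0 0 0 -25.5; 0 0 0 -34; 0 0 0 -42.5")

```text
clock: 7.55
ee_pos: [0.5837, -0.1045, 0.1576]
ee_rot: [[-0.998, 0.059, -0.003], [0.059, 0.998, 0.001], [0.003, 0.001, -1.0]]
wrist_force: [0.3, -0.2, 0.2]
finger_gap: 0.0855
finger_force: 0.0
```

send_rows(deltas="0 0 0 -8.5; 0 0 0 -17; 0 0 0 -25.5; 0 0 0 -34; 0 0 0 -42.5")

```text
clock: 8.05
ee_pos: [0.5837, -0.1046, 0.1576]
ee_rot: [[-0.776, -0.631, -0.003], [-0.631, 0.776, 0.001], [0.001, 0.002, -1.0]]
wrist_force: [0.2, 0.2, 0.7]
finger_gap: 0.0855
finger_force: 0.0
```

send_rows(deltas="0 0 0 -8.5; 0 0 0 -17; 0 0 0 -25.5; 0 0 0 -34; 0 0 0 -42.5")

```text
clock: 8.55
ee_pos: [0.5837, -0.1046, 0.1576]
ee_rot: [[-0.146, -0.989, -0.003], [-0.989, 0.146, 0.001], [-0.0, 0.003, -1.0]]
wrist_force: [-0.7, 0.5, 0.5]
finger_gap: 0.0854
finger_force: 0.0
```

send_rows(deltas="0 0 0 -8.5; 0 0 0 -17; 0 0 0 -25.5; 0 0 0 -34; 0 0 0 -42.5")

```text
clock: 9.05
ee_pos: [0.5837, -0.1046, 0.1576]
ee_rot: [[0.561, -0.828, -0.002], [-0.828, -0.561, 0.001], [-0.002, 0.002, -1.0]]
wrist_force: [0.7, -0.6, 0.7]
finger_gap: 0.0854
finger_force: 0.0
```

send_rows(deltas="0 0 0 -8.5; 0 0 0 -12.5; 0 0 0 -12.5; 0 0 0 -12.5")

```text
clock: 9.45
ee_pos: [0.5839, -0.1047, 0.1582]
ee_rot: [[0.721, -0.693, -0.002], [-0.693, -0.721, 0.001], [-0.002, 0.001, -1.0]]
wrist_force: [-0.2, -0.1, -0.2]
finger_gap: 0.0853
finger_force: 0.0
```

```bash
python3 -c "
from h import *
go(.584,-.104,.073,-43.5)
c=snap('wrist','pics/w6.png')
d=c['pixels'].copy()
for q in proj(c,[(.584,-.104,.104),(.584,-.104,.091)]): cv2.circle(d,tuple(int(t) for t in q),4,(255,0,0),1)
cv2.imwrite('pics/w6m.png',d[:,:,::-1])"
```

```text
clk 9.45 at [ 0.5839 -0.1047  0.1582] az -43.83 tilt [-0.002  0.001 -1.   ] -> delta cm [-0.02 -0.07  8.52] turn -0.33 j6 -2.67 F [-0.2 -0.1 -0.2] gap 0.0853
```

View pics/w6m.png

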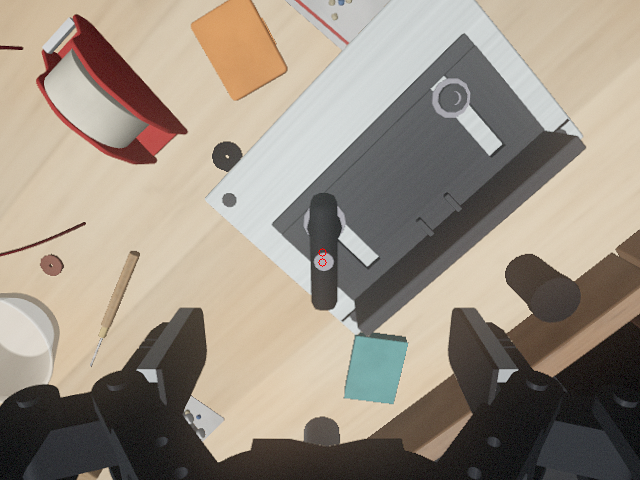

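The cap marker at (322,260) coincides with the knob axis and the bar is aligned with the fingers. Descending and gripping.

send_rows(deltas="0 0 2.5 0; 0 0 5 0; 0 0 7 0; 0 0 8.4 0; 0 0 8.4 0")

```text
clock: 10.0
ee_pos: [0.5821, -0.1043, 0.0723]
ee_rot: [[0.722, -0.692, -0.005], [-0.692, -0.722, 0.002], [-0.005, 0.002, -1.0]]
wrist_force: [0.0, -0.3, -0.9]
finger_gap: 0.0855
finger_force: 0.0
```

send_rows(deltas="0 0 0 0; 0 0 0 0; 0 0 0 0; 0 0 0 0; 0 0 0 0", grip=255, force=80)

```text
clock: 10.5
ee_pos: [0.5857, -0.1044, 0.077]
ee_rot: [[0.723, -0.691, 0.004], [-0.691, -0.723, 0.001], [0.002, -0.003, -1.0]]
wrist_force: [-2.4, -1.6, 5.6]
finger_gap: 0.0142
finger_force: 78.1
```

send_rows(deltas="0 0 0 0; 0 0 0 0")

```text
clock: 10.7
ee_pos: [0.5867, -0.1051, 0.08]
ee_rot: [[0.723, -0.691, 0.007], [-0.691, -0.723, -0.001], [0.006, -0.004, -1.0]]
wrist_force: [-1.1, 1.7, 11.2]
finger_gap: 0.0125
finger_force: 116.4
```

send_rows(deltas="0 0 0 0; 0 0 0 0")

```text
clock: 10.9
ee_pos: [0.5867, -0.1051, 0.08]
ee_rot: [[0.723, -0.691, 0.007], [-0.691, -0.723, -0.001], [0.006, -0.004, -1.0]]
wrist_force: [-1.1, 2.0, 11.7]
finger_gap: 0.0122
finger_force: 116.4
```

```bash
python3 -c "
from h import *
go(.584,-.104,.073,-43.5)
s=r.sense(); print(s['finger_force'],s['torque'],s['qvel'])
snap('wrist','pics/w7.png')"
```

```text
clk 10.9 at [ 0.5867 -0.1051  0.08  ] az -43.73 tilt [ 0.007 -0.001 -1.   ] -> delta cm [-0.28  0.11  0.7 ] turn -0.23 j6 -2.67 F [-1.1  2.  11.7] gap 0.0122
116.37396242469549 [ 0.34422256  0.2308656  -0.06978712] [ 3.19187040e-04  1.54231713e-04 -1.55586949e-03 -8.67969843e-04
 -4.63778143e-05 -1.20207180e-03]
```

View pics/w7.png

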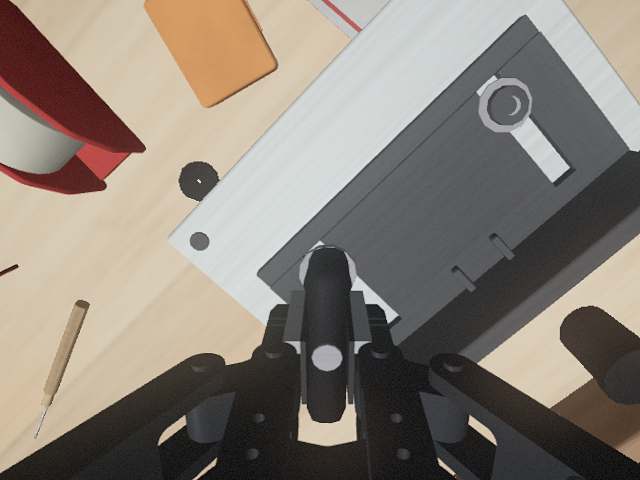

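The wrist view shows the bar held symmetrically, cap at (326,357), but high and with vertical strain. I'll open slightly, let it settle and grip lower.

send_rows(deltas="0 0 0 0; 0 0 0 0; 0 0 0 0; 0 0 0 0; 0 0 0 0", grip=170, force=60)

```text
clock: 11.45
ee_pos: [0.5836, -0.1048, 0.0744]
ee_rot: [[0.722, -0.692, -0.002], [-0.692, -0.722, 0.0], [-0.001, 0.001, -1.0]]
wrist_force: [0.1, -0.7, -0.2]
finger_gap: 0.0281
finger_force: 0.0
```

```bash
python3 -c "
from h import *
go(.584,-.1045,.072,-43.5)"
```

```text
clk 11.45 at [ 0.5836 -0.1048  0.0744] az -43.75 tilt [-0.002  0.    -1.   ] -> delta cm [ 0.01 -0.06  0.24] turn -0.25 j6 -2.67 F [ 0.1 -0.7 -0.2] gap 0.0281
```

send_rows(deltas="0 0 0.2 0; 0 0 0.2 0; 0 0 0.2 0; 0 0 0.2 0")

```text
clock: 11.85
ee_pos: [0.5841, -0.1049, 0.0733]
ee_rot: [[0.722, -0.691, -0.0], [-0.691, -0.722, 0.0], [-0.0, 0.0, -1.0]]
wrist_force: [-0.1, 0.0, -0.6]
finger_gap: 0.0288
finger_force: 0.0
```

send_rows(deltas="0 0 0 0; 0 0 0 0; 0 0 0 0; 0 0 0 0; 0 0 0 0", grip=255, force=70)

```text
clock: 12.35
ee_pos: [0.5852, -0.1039, 0.0739]
ee_rot: [[0.723, -0.691, 0.002], [-0.691, -0.723, 0.002], [0.0, -0.003, -1.0]]
wrist_force: [2.6, 4.7, 0.3]
finger_gap: 0.0145
finger_force: 68.3
```

```bash
python3 -c "
from h import *
go(.584,-.1045,.072,-43.5)
s=r.sense(); print(s['finger_force'],s['torque'])"
```

```text
clk 12.35 at [ 0.5852 -0.1039  0.0739] az -43.7 tilt [ 0.002  0.002 -1.   ] -> delta cm [-0.05  0.13  0.19] turn -0.2 j6 -2.67 F [2.6 4.7 0.3] gap 0.0145
68.33544979104772 [ 0.90743766 -0.65796726 -0.02415431]
```

send_rows(deltas="0 -0.12 0 8; 0 -0.12 0 16; 0 -0.12 0 24; 0 -0.12 0 32; 0 -0.12 0 40")

```text
clock: 12.85
ee_pos: [0.5848, -0.1041, 0.0739]
ee_rot: [[0.104, -0.995, -0.0], [-0.995, -0.104, -0.0], [0.0, 0.0, -1.0]]
wrist_force: [0.6, 2.4, 3.5]
finger_gap: 0.0147
finger_force: 68.4
```

send_rows(deltas="0 0 0 8; 0 0 0 16; 0 0 0 24; 0 0 0 32; 0 0 0 32")

```text
clock: 13.35
ee_pos: [0.5845, -0.104, 0.0738]
ee_rot: [[-0.434, -0.901, -0.001], [-0.901, 0.434, -0.0], [0.001, 0.001, -1.0]]
wrist_force: [-1.8, 2.8, 4.7]
finger_gap: 0.0143
finger_force: 68.6
```

```bash
python3 -c "
from h import *
go(.584,-.1045,.072,-43.5-72)
s=r.sense(); print(s['finger_force'],s['torque'])
c=snap('wrist','pics/w8.png');snap('scene','pics/s8.png')"
```

```text
clk 13.35 at [ 0.5845 -0.104   0.0738] az -115.73 tilt [-0.001 -0.    -1.   ] -> delta cm [0.07 0.02 0.18] turn -0.23 j6 -1.41 F [-1.8  2.8  4.7] gap 0.0143
68.58969197957776 [ 0.59318083  0.27064871 -0.02597928]
```

send_rows(deltas="0 0 0 8; 0 0 0 16; 0 0 0 24; 0 0 0 32; 0 0 0 40")

```text
clock: 13.95
ee_pos: [0.5841, -0.1036, 0.0738]
ee_rot: [[-0.913, -0.409, -0.002], [-0.409, 0.913, 0.001], [0.001, 0.001, -1.0]]
wrist_force: [-3.5, 3.0, 6.1]
finger_gap: 0.0144
finger_force: 68.8
```

```bash
cat > chk.py <<'E'
import sys
from h import *
go(.584,-.1045,.072,-43.5)
s=r.sense(); print(s['finger_force'],np.round(s['torque'],3),"eff6",round(s['effort'][5],3))
# fence wall corners/line in scene view: profile across front lower edge, relative to plate edge
c=snap('scene','pics/'+sys.argv[1]+'.png')
ref=load('pics/s5.pkl')
g0=cv2.cvtColor(ref['pixels'],cv2.COLOR_RGB2GRAY);g1=cv2.cvtColor(c['pixels'],cv2.COLOR_RGB2GRAY)
for n,P in dict(L=(.5178,-.085,.022),R=(.5212,-.235,.022)).items():
    u,v=proj(c,[P])[0].astype(int)
    t=g0[v-7:v+8,u-7:u+8]; m=cv2.matchTemplate(g1[v-15:v+16,u-15:u+16],t,cv2.TM_CCOEFF_NORMED); _,q,_,l=cv2.minMaxLoc(m)
    print(n,(u,v),"shift",l[0]-8,l[1]-8,round(q,3))
E
python3 chk.py s9
```

```text
clk 13.95 at [ 0.5841 -0.1036  0.0738] az -155.88 tilt [-0.002  0.001 -1.   ] -> delta cm [ 0.05 -0.08  0.18] turn -112.38 j6 -0.71 F [-3.5  3.   6.1] gap 0.0144
68.78487183130346 [0.683 0.623 0.268] eff6 -0.705
L (np.int64(290), np.int64(329)) shift 7 3 0.964
R (np.int64(355), np.int64(392)) shift 0 0 1.0
```

send_rows(deltas="0 0 0 6; 0 0 0 12; 0 0 0 18; 0 0 0 18")

```text
clock: 14.4
ee_pos: [0.584, -0.1034, 0.0738]
ee_rot: [[-0.994, -0.111, -0.002], [-0.111, 0.994, 0.001], [0.002, 0.001, -1.0]]
wrist_force: [-3.5, 3.1, 6.1]
finger_gap: 0.0142
finger_force: 68.8
```

```bash
python3 chk.py s10
```

```text
clk 14.4 at [ 0.584  -0.1034  0.0738] az -173.65 tilt [-0.002  0.001 -1.   ] -> delta cm [ 0.01 -0.11  0.18] turn -130.15 j6 -0.4 F [-3.5  3.1  6.1] gap 0.0142
68.77510792081011 [0.831 0.687 0.106] eff6 0.435
L (np.int64(290), np.int64(329)) shift 8 4 0.965
R (np.int64(355), np.int64(392)) shift 0 0 1.0
```

send_rows(deltas="0 0 0 5; 0 0 0 10; 0 0 0 15; 0 0 0 15")

```text
clock: 14.85
ee_pos: [0.5843, -0.1032, 0.0738]
ee_rot: [[-0.989, 0.147, -0.001], [0.147, 0.989, 0.001], [0.002, 0.001, -1.0]]
wrist_force: [-2.8, 4.7, 5.5]
finger_gap: 0.0144
finger_force: 89.2
```

```bash
python3 chk.py s11
```

```text
clk 14.85 at [ 0.5843 -0.1032  0.0738] az 171.52 tilt [-0.001  0.001 -1.   ] -> delta cm [ 0.01 -0.13  0.18] turn 215.02 j6 -0.14 F [-2.8  4.7  5.5] gap 0.0144
89.18529296759516 [0.807 0.675 0.795] eff6 1.053
L (np.int64(290), np.int64(329)) shift 8 4 0.965
R (np.int64(355), np.int64(392)) shift 0 0 1.0
```

Torque rose to 0.8 N m at about 2.5 rad, which suggests the hard stop. One small turn more to confirm.

send_rows(deltas="0 0 0 3; 0 0 0 6; 0 0 0 6")

```text
clock: 15.2
ee_pos: [0.5844, -0.1032, 0.0739]
ee_rot: [[-0.971, 0.24, -0.002], [0.24, 0.971, -0.0], [0.001, -0.001, -1.0]]
wrist_force: [-2.9, 2.1, 6.6]
finger_gap: 0.0144
finger_force: 155.0
```

```bash
python3 chk.py s12
```

```text
clk 15.2 at [ 0.5844 -0.1032  0.0739] az 166.09 tilt [-0.002 -0.    -1.   ] -> delta cm [ 0.01 -0.13  0.19] turn 209.59 j6 -0.04 F [-2.9  2.1  6.6] gap 0.0144
155.0160730376956 [0.557 0.69  3.419] eff6 3.567
L (np.int64(290), np.int64(329)) shift 8 4 0.964
R (np.int64(355), np.int64(392)) shift 0 0 1.0
```

Hard stop confirmed (3.4 N m). I'll relieve the strain, open and lift.

send_rows(deltas="0 0 0 -3; 0 0 0 -4; 0 0 0 -4")

```text
clock: 15.55
ee_pos: [0.5844, -0.1032, 0.0739]
ee_rot: [[-0.984, 0.178, -0.001], [0.178, 0.984, 0.0], [0.001, 0.0, -1.0]]
wrist_force: [-3.0, 3.7, 5.5]
finger_gap: 0.0144
finger_force: 108.7
```

send_rows(deltas="0 0 0 0; 0 0 0 0; 0 0 0 0; 0 0 0 0; 0 0 0 0", grip=60)

```text
clock: 16.05
ee_pos: [0.585, -0.1044, 0.0731]
ee_rot: [[-0.982, 0.187, -0.0], [0.187, 0.982, -0.0], [0.0, -0.0, -1.0]]
wrist_force: [-0.6, -0.3, 0.7]
finger_gap: 0.065
finger_force: 0.0
```

send_rows(deltas="0 0 -1 0; 0 0 -3 0; 0 0 -5 0; 0 0 -7.5 0; 0 0 -8.5 0")

```text
clock: 16.55
ee_pos: [0.5867, -0.1046, 0.1623]
ee_rot: [[-0.982, 0.186, 0.005], [0.186, 0.982, -0.002], [-0.006, -0.001, -1.0]]
wrist_force: [0.2, 0.1, 0.8]
finger_gap: 0.0652
finger_force: 0.0
```

```bash
python3 chk.py s13; python3 -c "
from h import *
go(.5054,-.1842,.1516,91.26)"
```

```text
clk 16.55 at [ 0.5867 -0.1046  0.1623] az 169.25 tilt [ 0.005 -0.002 -1.   ] -> delta cm [ 0.31 -0.04  9.02] turn 212.75 j6 -0.1 F [0.2 0.1 0.8] gap 0.0652
0.0 [-0.011  0.007  0.004] eff6 -0.0
L (np.int64(290), np.int64(329)) shift 7 3 0.965
R (np.int64(355), np.int64(392)) shift 0 0 1.0
clk 16.6 at [ 0.5872 -0.1047  0.1631] az 169.25 tilt [ 0.007 -0.002 -1.   ] -> delta cm [ 6.56 -9.33  1.11] turn 77.99 j6 -0.1 F [ 0.2 -0.3  1. ] gap 0.0655
```

send_rows(deltas="1.3 -1.9 0 8; 2.6 -3.8 0 16; 3.9 -5.7 0 24; 5.2 -7.6 0.5 32; 6.5 -9.3 1.1 40")

```text
clock: 17.1
ee_pos: [0.503, -0.184, 0.1466]
ee_rot: [[-0.628, 0.778, -0.0], [0.778, 0.628, -0.0], [0.0, -0.0, -1.0]]
wrist_force: [-0.1, 0.4, -0.2]
finger_gap: 0.0651
finger_force: 0.0
```

send_rows(deltas="0 0 0 8; 0 0 0 16; 0 0 0 24; 0 0 0 32; 0 0 0 38")

```text
clock: 17.6
ee_pos: [0.5033, -0.1832, 0.1464]
ee_rot: [[-0.017, 1.0, -0.001], [1.0, 0.017, 0.001], [0.001, -0.001, -1.0]]
wrist_force: [-0.7, 0.5, -0.3]
finger_gap: 0.0656
finger_force: 0.0
```

send_rows(deltas="0 0 0 0; 0 0 0 0; 0 0 0 0")

```text
clock: 17.9
ee_pos: [0.5036, -0.1832, 0.147]
ee_rot: [[-0.023, 1.0, -0.001], [1.0, 0.023, 0.0], [0.0, -0.001, -1.0]]
wrist_force: [0.6, -0.1, 0.2]
finger_gap: 0.0652
finger_force: 0.0
```

```bash
python3 - <<'E'
from h import *
go(.5054,-.1842,.1516,91.26)
def edge(c):
    g=cv2.GaussianBlur(cv2.cvtColor(c["pixels"],cv2.COLOR_RGB2GRAY),(1,5),0).astype(float);E=[]
    for v in range(60,300,6):
        x=g[v,334:366]; i=np.argmax((x[:-1]>=145)&(x[1:]<145)); E.append(ray(c,(334+i+(145-x[i])/(x[i+1]-x[i]),v),.022)[:2])
    E=np.array(E); f=np.polyfit(E[:,1],E[:,0],1)
    print("edge az",90-np.degrees(np.arctan(f[0])),"rms",np.std(np.polyval(f,E[:,1])-E[:,0]),[(np.polyval(f,y)-(.5191-(y+.162)*np.tan(np.radians(1.208)))).round(5) for y in(-.077,-.162,-.247)])
edge(load("pics/w5.pkl")); c=snap("wrist","pics/w9.png"); edge(c)
# line stub, free rows
g=cv2.cvtColor(c["pixels"],cv2.COLOR_RGB2GRAY).astype(float)
for v in range(12,34,3):
    a=np.arange(344,366); w=np.clip(150-g[v,a],0,None); u=(w*a).sum()/max(w.sum(),1); print(v,u.round(1),ray(c,(u,v),.022)[:2].round(4))
E
```

```text
clk 17.9 at [ 0.5036 -0.1832  0.147 ] az 91.34 tilt [-0.001  0.    -1.   ] -> delta cm [-0.11  0.17 -0.46] turn 0.08 j6 1.07 F [ 0.6 -0.1  0.2] gap 0.0652
edge az 91.20748453218145 rms 5.894617076932751e-05 [np.float64(-0.00135), np.float64(-0.00135), np.float64(-0.00135)]
edge az 91.19076455669348 rms 5.938865777505806e-05 [np.float64(-0.00133), np.float64(-0.00135), np.float64(-0.00138)]
12 357.1 [ 0.517  -0.0594]
15 357.0 [ 0.5171 -0.061 ]
18 356.9 [ 0.517  -0.0626]
21 356.9 [ 0.5171 -0.0642]
24 351.6 [ 0.5141 -0.0659]
27 350.7 [ 0.5137 -0.0675]
30 350.5 [ 0.5136 -0.0691]
33 350.8 [ 0.5139 -0.0707]
```

```bash
python3 -c "
from plant import r
print(r.hand_in())"
```

```text
the job is handed in; nothing more can be done
None
```

I handed the job in at about 18 s on the robot's clock. The fence's front edge lies parallel to the line, about 1.3 mm in front of its centre (tolerance 3 mm), and it did not move on tightening. I turned the T-knob clockwise about 2.5 rad to its hard stop and let go. I did not touch the things near the jig. The hand-in returned no verdict, and washer force can't be read directly, so the clamp being tight is inferred from the torque at the stop.

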